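# Set the binding punch's selector knob

## Task

The binding punch's selector knob is in its middle, parked position. Pull the sprung knob up, turn it to the stop marked by the taller of the two steel pegs, and let it drop fully home in the notch there, easing it round by feel so that the small locating pin under it is never forced. Leave the tape roll and the eraser that lie on the punch where they are.

Things in the scene. Friction and masses are not known exactly. Their poses are not given: they have to be found in the camera images.
- punch: Desktop binding punch, white on a black foot, 300 (x) x 400 (y) x 100 mm high, fixed. Origin under its centre; x to its rear, z up. More than 77 mm behind the origin stand a grey punch head 30 mm above the cover and a steel lever bar up to 193 mm high. The knob's upright axis is at x = -60 mm, y = 0, on a round aluminium boss 76 mm across, 10 mm high.
- knob_grip (a point): Point on the knob's upright axis amid its grip, 138 mm above the desk when home. Black knob: round skirt 60 mm across, 8 mm thick, on the boss; on it an upright grip bar 58 mm long, 14 mm thick, 34 mm high (from 19 mm below this point to 15 mm above), flat faces parallel to the pointing direction. Turns and rises with the knob; its -x axis is the pointing direction, z up.
- knob_tip (a point): Tip of the knob's pointer nose, 42 mm from the axis in the pointing direction, 13.5 mm lower than knob_grip. The nose sticks out of one end of the bar, near its foot.
- turn (a joint): Angle of the knob about its upright axis, rad: 0 when it points straight to the front of the punch (punch -x), positive anticlockwise seen from above, range -1.6 to 1.6. It starts parked near 0, within 0.05. It turns freely, with slight friction, and stays where left.
- lift (a joint): How far the knob is pulled up, m: 0 fully home, 0.018 the upper stop. A spring (with the weight) pulls it down with 5.5 N at home and 300 N/m more as it rises (about 9 N at 13 mm). Set down on the land the knob stays up at 7 to 7.5 mm; it falls home only where its pin meets a notch.
- peg_tall: Dark steel peg 14 mm thick, 34 mm high, on the cover 75 mm from the knob's axis, 0.95 rad to one side of the punch's front; the side varies. Origin at its foot. It marks the wanted stop only roughly: the notch (1 mm play each way) lies anywhere within 0.22 rad of it and must be felt for. The parking slot ends 0.15 to 0.59 rad from the front; from there to the notch, and beyond it, is land.
- peg_short: Dark steel peg 10 mm thick, only 9 mm high, opposite on the other side; origin at its foot; it marks the stop that is not wanted.
- knob_pin (a point): Lower end of the locating pin under the knob's skirt, hidden in the boss, 25.5 mm from the axis on the pointer's side. Steel, 4 mm wide. It clears the land (the ring it rides on inside the boss) only above 7.5 mm of lift. It bends if pressed with more than 20 N, down on the land or sideways against a slot or notch end (0.5 N m on the knob).
- tape_roll: Brown tape roll 64 mm across, 18 mm high, lying loose on the cover at the +y side; to be left alone.
- eraser: Dark rubber eraser 45 x 20 x 12 mm lying loose on the cover at the -y side; to be left alone.

How it is judged:
By the outcome, as a careful person would: the job done as asked, in the order asked, and still so for the second after the job is handed in, with the robot touching nothing.
It also fails if it takes over 48 s, if anything falls off the work surface, if the arm or the gripper's body presses on something with over 40 N, if the wrist force passes 120 N, or if a joint passes its speed limit or range.

## Robot

A 7-joint arm with a two-finger parallel gripper is mounted at the origin on the work surface. World frame = base frame: x ahead of the robot, y to its left, z up, the work surface at z = 0. Lengths are in m, angles in rad, forces in N, time in s.
With the tool pointing down it reaches from about 0.4 to 0.85 m from the base axis. Payload 4.5 kg.
Tool frame: the origin (TCP) lies at the very end of the fingers, on their centre line; the grasp point (between the pads) lies 19 mm behind it (pinch_z is the distance from the TCP to the grasp point, in m); z points along the fingers, x is the direction in which the jaws open and shut, and the axes are right-handed (so a half turn about z gives the same grasp; the last joint's range is limited). The gripper opens to 85 mm and grips with 20 to 120 N. Pads are 22 mm wide; open, the fingers measure 114 mm over their backs; the gripper's body (76 mm by 85 mm) begins 54 mm behind the grasp point. The pads swing forward as they close: fully open they stand 13 mm farther back than shut.
Start: joints at [-1.069, 0.689, -0.195, 1.565, 0.157, 0.902, -0.215], TCP at [0.282, 0.558, 0.197] pointing down, gripper open.
Joint ranges: [-3.01, 3.01], [-0.46, 2.08], [-1.47, 1.51], [0.13, 2.56], [-1, 4.14], [0.04, 2.09], [-2.66, 2.66]. Speed limits (rad/s): [2.57, 2.57, 3.14, 3.14, 3.14, 3.14, 3.14].

## Interface

Orientations are given as [roll, pitch, yaw] about the fixed x, y, z axes, in that order (R = Rz(yaw) Ry(pitch) Rx(roll)).
In Python, from cell import move_pose, move_l, move_joints, command_gripper, hold, ik, sense, read_camera, camera_info, IKError, finish_job, pinch_z gives the robot as it stands. Calls block until the motion is done:
- move_pose(position, orientation): joint-space move of the TCP to a pose.
- move_l(position, orientation=None, speed=0.15): straight line of the TCP; orientation=None keeps the orientation; speed is the mean speed in m/s.
- move_joints(angles): joint-space move.
- command_gripper(opening, effort=None): finger opening in m; effort is the grip in N (None keeps the last); returns when the fingers have stopped.
- hold(seconds).
- ik(position, orientation): joint angles nearest the present ones, or None.
- sense(): the state.
- read_camera(name): name is "side" or "top"; returns the picture (480x640x3 uint8, red, green, blue); there is no depth.
- camera_info(name): a dict with "fovy" (degrees; the focal length in pixels is half the picture's height over the tangent of half this angle, whatever the lens; pixels are square), "cx", "cy" (the principal point, pixels), "xyz" and "rotation" of the camera in the world. Camera axes: x right, y down, z forward; pixel columns grow to the right and rows downward; lengths in m; the calibration is good to about 2 mm. A picture is of the moment at which its call begins. camera_info takes no time and is no camera call.
A pose or a line that the arm cannot do raises IKError and nothing moves.
- finish_job(): hands the job in, once; it reports no verdict.
The state is a dict: "time_s": time; "joint_pos": joint angles; "joint_velocities": joint speeds; "joint_efforts": joint torques, N m; "position": TCP position; "tool_rot": TCP orientation; "ft_force": force on the tool from outside, world axes, zero at the start; "wrist_torque": the same for the moment, N m; "opening": finger opening in m.
Only numpy, scipy, OpenCV 4.12 (cv2) and the standard library are available. Lean on these libraries where they do the work, as an engineer would, in place of code of your own. Each camera call takes 0.05 s, during which the arm holds its last target. There are 200 camera calls.

## Working session

There is one attempt and no reset: what is moved stays moved. The work goes in short steps, each a Python script; the robot and the scene stay as the last script left them, time stands still between calls to the robot, and variables do not carry over. Pictures are saved under pics/ and viewed, about 8 in all and at most 12, crops included, and the job is handed in when it is done.

```bash
mkdir -p pics; ls
python3 - <<'E'
from cell import *
import cv2
for n in("top","side"):
    cv2.imwrite(f"pics/{n}0.png",read_camera(n)[:,:,::-1]);print(n,camera_info(n))
print(sense(),pinch_z)
E
```

```text
pics
top {'fovy': 54.5276828655934, 'cx': 311.6266138039018, 'cy': 246.8170683200277, 'xyz': array([0.52565548, 0.04672934, 0.73846442]), 'rotation': array([-3.09470709,  0.01229147, -1.58348065])}
side {'fovy': 52.98159413487811, 'cx': 320.3739461052483, 'cy': 236.65440654204892, 'xyz': array([ 0.32171498, -0.44378761,  0.62759321]), 'rotation': array([-2.3563091 , -0.0100925 , -0.48710519])}
{'time_s': 0.1, 'joint_pos': array([-1.06918286,  0.68991408, -0.19452408,  1.56624798,  0.15730951,
        0.90252432, -0.21508768]), 'joint_velocities': array([-0.00073875, -0.00146779,  0.00067302, -0.00093489,  0.00048264,
        0.00132795, -0.00024513]), 'joint_efforts': array([-2.95403217e-03, -5.40595794e+01, -1.27147101e+00, -1.58984685e+01,
        9.38034762e-03,  4.40449978e-03,  1.19983179e-05]), 'position': array([0.28158571, 0.5572404 , 0.19585357]), 'tool_rot': array([3.14146123e+00, 1.69612298e-03, 1.10308136e+00]), 'ft_force': array([-0.3534932 ,  0.42099397, -0.28408936]), 'wrist_torque': array([-0.02143902, -0.01683718, -0.07192457]), 'opening': 0.08540681526892312} 0.0187
```

View pics/top0.png

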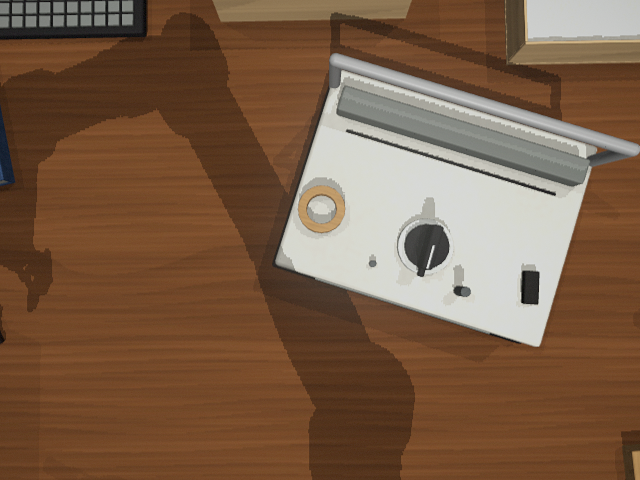

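View pics/side0.png

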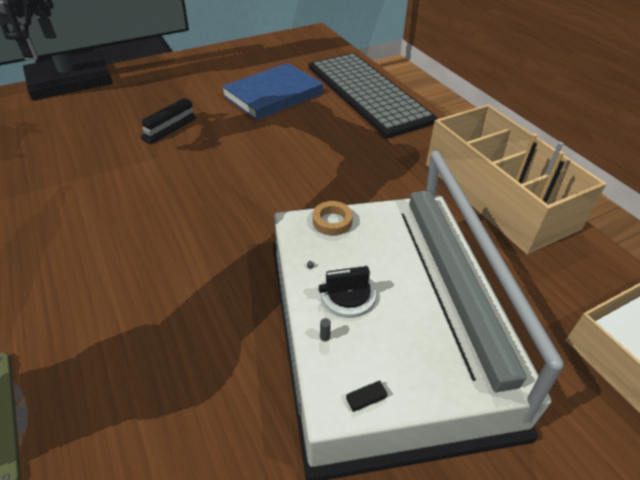

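Top view: knob about (427,246), pointer nose about (421,275). The tall peg at (461,291) is on the punch's −y side, so the target is turn ≈ +0.95. The short peg is at (372,263), tape at (321,209), eraser at (530,287), and the front cover edge runs (275,264)–(539,346). The side view agrees: the peg at (325,330) is tall and the one at (310,265) short.

```bash
cat > h.py <<'E'
from cell import *
import numpy as np, cv2
from scipy.spatial.transform import Rotation as R
def ray(n,p):
    c=camera_info(n); f=240/np.tan(np.radians(c["fovy"])/2)
    d=R.from_euler("xyz",c["rotation"]).as_matrix()@[(p[0]-c["cx"])/f,(p[1]-c["cy"])/f,1]
    return np.array(c["xyz"]),d
def on(n,p,z):
    o,d=ray(n,p); return o+d*(z-o[2])/d[2]
def pix(n,P):
    c=camera_info(n); f=240/np.tan(np.radians(c["fovy"])/2)
    v=R.from_euler("xyz",c["rotation"]).as_matrix().T@(np.array(P)-c["xyz"])
    return np.array([c["cx"]+f*v[0]/v[2],c["cy"]+f*v[1]/v[2]])
E
python3 - <<'E'
from h import *
im=cv2.imread("pics/top0.png"); g=cv2.cvtColor(im,cv2.COLOR_BGR2GRAY)
m=(g[200:320,360:490]<75).astype(np.uint8)
m=cv2.morphologyEx(m,cv2.MORPH_CLOSE,np.ones((7,7)))
n,l,s,c=cv2.connectedComponentsWithStats(m); print(s,c+[360,200])
k=1+np.argmax(s[1:,4]); dt=cv2.distanceTransform((l==k).astype(np.uint8),cv2.DIST_L2,5)
_,r,_,p=cv2.minMaxLoc(dt); q=np.array(p)+[360,200]
C=on("top",q,.118); print("skirt",q,r,C, "r mm",np.linalg.norm(on("top",q+[r,0],.118)-C))
# cover white mask lines
cv2.imwrite("pics/crop.png",np.hstack([cv2.resize(im[195:325,345:495],None,fx=4,fy=4,interpolation=2),]))
a=on("top",(275,264),.1);b=on("top",(539,346),.1);print("front",a,b,np.linalg.norm(a-b))
e=(a-b)/np.linalg.norm(a-b);yaw=np.arctan2(-e[0],e[1]);print("yaw",yaw)
mid=(a+b)/2; Rz=np.array([[np.cos(yaw),-np.sin(yaw)],[np.sin(yaw),np.cos(yaw)]])
print("axis from edge",mid[:2]+Rz@[.09,0])
for t,px,z in(("tall foot",(457,291),.1),("tall top",(466,292),.134),("short",(372,264),.109),("tip",(421,276),.1245)):
    P=on("top",px,z);d=Rz.T@(P-C)[:2];print(t,P,np.linalg.norm(d),"turn",np.arctan2(d[1],d[0])-np.pi)
s=cv2.imread("pics/side0.png");print(pix("side",[C[0],C[1],.118]),pix("side",[C[0],C[1],.153]))
E
```

```text
[[    0     0   130   120 13665]
 [   45    25    44    52  1604]
 [   94    86    10    10    66]
 [    0    94    13     5    15]
 [   15    99     2     1     2]
 [   18   100     2     1     2]
 [   21   101    60    19   244]
 [    0   118     1     2     2]] [[424.48342481 259.84061471]
 [426.40586035 246.92269327]
 [458.07575758 290.39393939]
 [365.86666667 296.26666667]
 [375.5        299.        ]
 [378.5        300.        ]
 [408.7295082  311.34836066]
 [360.         318.5       ]]
skirt [426 246] 21.172096252441406 [ 0.55393477 -0.09813632  0.118     ] r mm 0.028059409245563858
front [0.53278725 0.10472904 0.1       ] [ 0.41751147 -0.25126537  0.1       ] 0.3741931621193558
yaw -0.31315832605330757
axis from edge [ 0.56077224 -0.100994  ]
tall foot [ 0.49288123 -0.14292879  0.1       ] 0.07572252224671355 turn -5.337066423368974
tall top [ 0.49320309 -0.1443449   0.134     ] 0.07631231505575213 turn -5.319608728632229
short [ 0.53100949 -0.02703996  0.109     ] 0.07470114392656929 turn -0.9457109541135269
tip [ 0.51432102 -0.08912518  0.1245    ] 0.04062572192615743 turn -6.193696055599014
[348.58050614 286.55038235] [349.96142185 269.56205718]
```

View pics/crop.png

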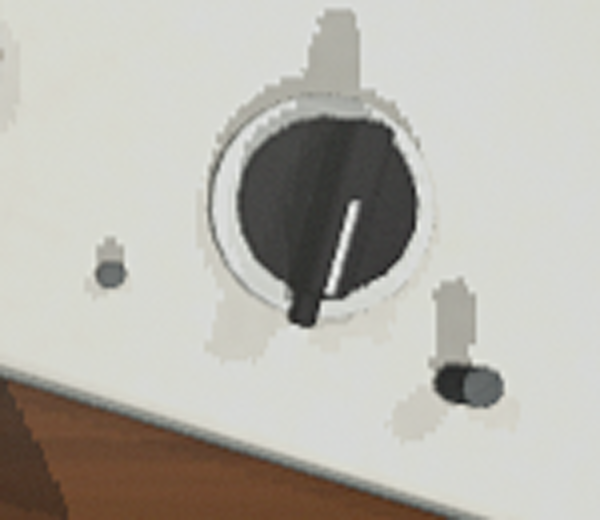

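Measurements agree with the specs: both pegs are ~75 mm from the axis at turns +0.95 and −0.946, and the nose is 41 mm out. Going above the knob.

```bash
cat >> h.py <<'E'
C=np.array([.5537,-.0985]); YAW=-.313
def rpy(turn): return [np.pi,0,YAW+turn+np.pi/2]
def st(tag=""):
    s=sense(); print(tag,"t%.2f"%s["time_s"],"p",np.round(s["position"],4),"rpy",np.round(s["tool_rot"],3),"F",np.round(s["ft_force"],2),"Mz %.3f"%s["wrist_torque"][2],"op %.4f"%s["opening"],flush=True); return s
E
python3 - <<'E'
from h import *
for t in(0.04,.6,1.2): print(t,np.round(ik([*C,.13],rpy(t)),3))
move_pose([*C,.25],rpy(.04)); s=st("above"); print(s["joint_pos"].round(3))
command_gripper(.045,30); st("open")
cv2.imwrite("pics/top1.png",read_camera("top")[150:390,300:560,::-1]);cv2.imwrite("pics/side1.png",read_camera("side")[120:400,220:560,::-1])
a=cv2.resize(cv2.imread("pics/top1.png"),(390,360));b=cv2.resize(cv2.imread("pics/side1.png"),(410,360));cv2.imwrite("pics/v1.png",np.hstack([a,b]))
E
```

```text
0.04 [ 0.309  0.714 -0.364  1.817  0.38   0.679  1.026]
0.6 [ 0.392  0.736 -0.508  1.813  0.513  0.727  1.459]
1.2 [ 0.478  0.77  -0.666  1.808  0.647  0.794  1.934]
above t2.62 p [ 0.554  -0.0971  0.25  ] rpy [-3.142e+00 -1.000e-03  1.300e+00] F [-0.03  0.68 -0.48] Mz -0.017 op 0.0852
[ 0.269  0.549 -0.29   1.687  0.186  0.933  1.207]
open t3.10 p [ 0.5537 -0.0984  0.25  ] rpy [ 3.142 -0.     1.298] F [-0.45 -0.62 -0.01] Mz -0.004 op 0.0450
```

View pics/v1.png

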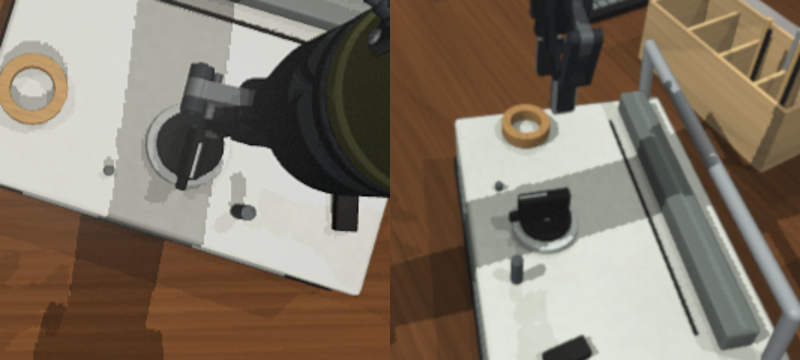

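Run:
```python
from h import *
for n in("top","side"):
  for z in(.25,.3): print(n,z,pix(n,[*C,z]), [pix(n,[C[0]+s*.022*np.cos(1.298),C[1]+s*.022*np.sin(1.298),z]) for s in(1,-1)])
```

```text
top 0.25 [455.73552312 240.08887353] [array([435.29432377, 234.71444269]), array([476.22089772, 245.47491901])]
top 0.3 [471.52899962 236.82702623] [array([448.73862062, 230.84385104]), array([494.3742587 , 242.82460913])]
side 0.25 [354.4128391  214.88426192] [array([349.59679158, 202.69863076]), array([359.49707683, 227.7484717 ])]
side 0.3 [357.1709118  180.95954927] [array([351.96180331, 168.92888338]), array([362.69023687, 193.70667399])]
```

Run:
```python
from h import *
out=[]
for n in("top","side"):
  im=np.ascontiguousarray(read_camera(n)[:,:,::-1]); s=sense()
  u,v=pix(n,s["position"]).astype(int)
  im=cv2.resize(im[v-75:v+75,u-60:u+60],None,fx=3.3,fy=3.3,interpolation=2)
  cv2.circle(im,(198,247),4,(0,0,255),1); out.append(im)
cv2.imwrite("pics/v2.png",np.hstack(out)); st()
```

```text
t3.30 p [ 0.5537 -0.0985  0.25  ] rpy [ 3.142 -0.     1.298] F [ 0.25 -1.11 -0.47] Mz 0.000 op 0.0449
```

View pics/v2.png

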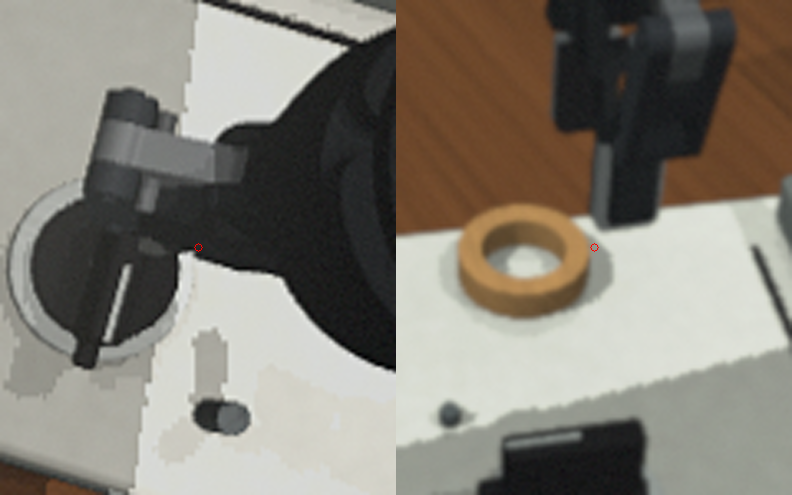

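The finger tips appear off from where the projection puts them. I'll shut the gripper and look once more, to check the TCP and jaw direction before descending.

Run:
```python
from h import *
command_gripper(.0,30)
out=[]
s=st()
for n in("top","side"):
  im=np.ascontiguousarray(read_camera(n)[:,:,::-1])
  u,v=pix(n,s["position"]).astype(int); k=3.3
  im=cv2.resize(im[v-90:v+90,u-60:u+60],None,fx=k,fy=k,interpolation=2)
  j=np.array([np.cos(1.298),np.sin(1.298),0])
  for d,c in((0*j,(0,0,255)),(.022*j,(0,255,0)),(-.022*j,(255,0,0)),(np.array([0,0,.05]),(0,255,255)),(np.array([0,0,.1]),(0,255,255))):
    q=(pix(n,s["position"]+d)-[u-60,v-90])*k; cv2.circle(im,tuple(q.astype(int)),4,c,2)
  out.append(im)
cv2.imwrite("pics/v3.png",np.hstack(out))
```

```text
t3.80 p [ 0.5537 -0.0985  0.25  ] rpy [ 3.142 -0.     1.298] F [ 0.1   0.93 -0.16] Mz 0.025 op -0.0000
```

View pics/v3.png

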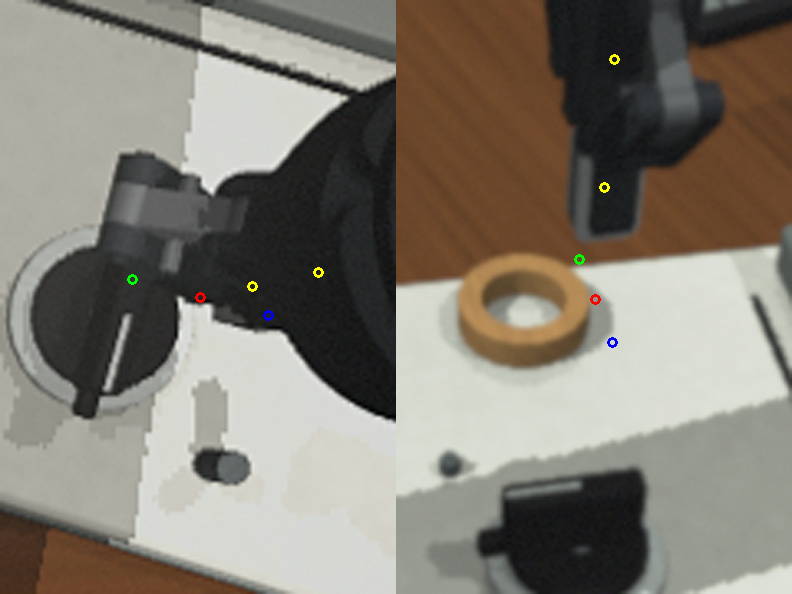

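Run:
```python
from h import *
move_l([*C,.185],rpy(.04)); hold(.3)
out=[]
s=st()
for n in("top","side"):
  im=np.ascontiguousarray(read_camera(n)[:,:,::-1]); cv2.imwrite(f"pics/{n}3.png",im)
  u,v=pix(n,s["position"]).astype(int); k=4
  im=cv2.resize(im[v-70:v+75,u-55:u+45],None,fx=k,fy=k,interpolation=2)
  for P,c in((s["position"],(0,0,255)),([*C,.153],(0,255,0)),([*C,.118],(255,0,0)),(s["position"]+[0,0,.05],(0,255,255))):
    q=(pix(n,P)-[u-55,v-70])*k; cv2.circle(im,tuple(q.astype(int)),4,c,2)
  im=cv2.convertScaleAbs(im,alpha=1.8,beta=10)
  out.append(im)
cv2.imwrite("pics/v4.png",np.hstack(out))
```

```text
t4.78 p [ 0.5542 -0.0986  0.1858] rpy [ 3.14  -0.     1.298] F [ 0.16  0.45 -0.67] Mz 0.044 op -0.0001
```

View pics/v4.png

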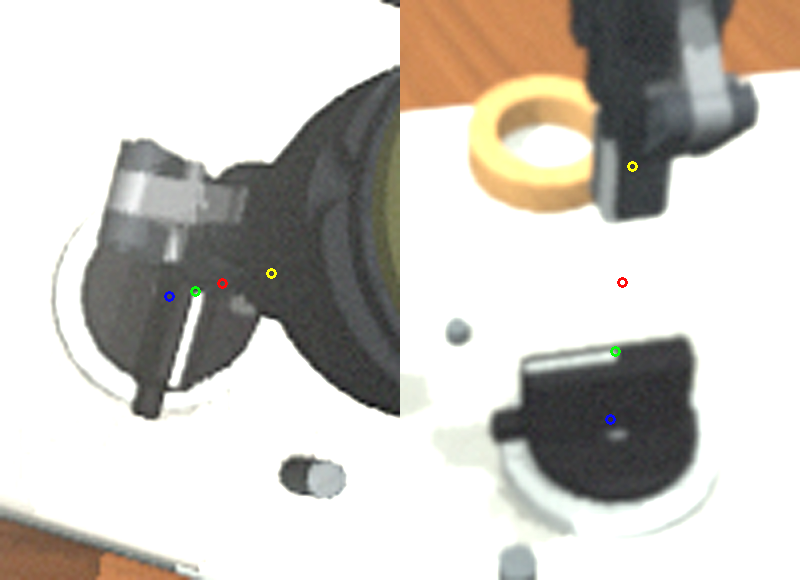

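Run:
```python
from h import *
s=sense(); out=[]
for n,(x0,y0,w,h) in(("top",(395,150,200,240)),("side",(310,40,130,240))):
  k=2.4
  im=cv2.imread(f"pics/{n}3.png")
  im=(255*(im/255.)**.45).astype(np.uint8)[y0:y0+h,x0:x0+w]
  im=cv2.resize(im,None,fx=k,fy=k,interpolation=2)
  for i in range(7):
    q=(pix(n,s["position"]+[0,0,.05*i])-[x0,y0])*k; cv2.circle(im,tuple(q.astype(int)),3,(0,0,255) if i==0 else (0,255,255),1)
    print(n,i,q.round())
  out.append(im)
cv2.imwrite("pics/v5.png",np.hstack(out))
```

```text
top 0 [107. 224.]
top 1 [136. 218.]
top 2 [172. 210.]
top 3 [216. 201.]
top 4 [274. 189.]
top 5 [350. 173.]
top 6 [456. 151.]
side 0 [100. 511.]
side 1 [105. 441.]
side 2 [112. 363.]
side 3 [119. 273.]
side 4 [128. 170.]
side 5 [137.  50.]
side 6 [149. -92.]
```

View pics/v5.png

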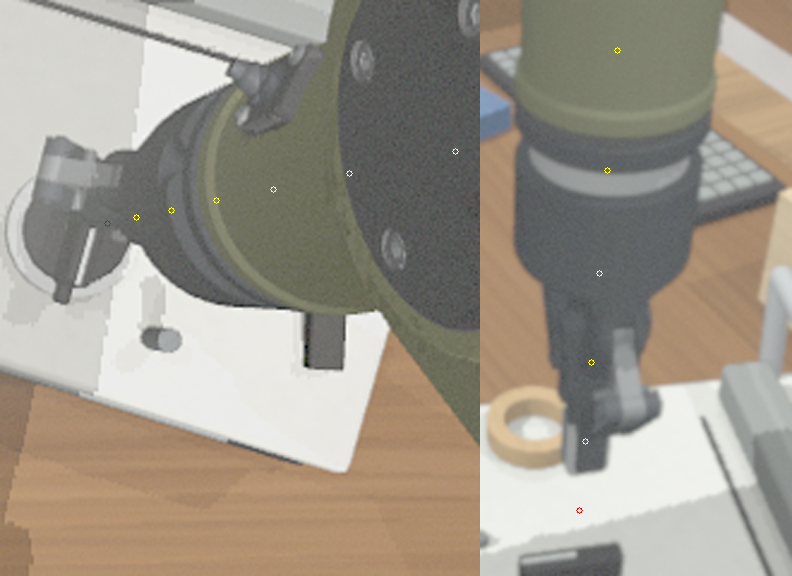

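The wrist axis lies on the predicted line in both views: (617,50) and (607,170) in the side view. The shut tips at (585,470) sit about 25 mm above the reported TCP, so I can't trust the height. I'll straddle the bar with force guards and look from close by.

Run:
```python
from h import *
command_gripper(.042,30); f0=np.array(sense()["ft_force"])
for z in(.160,.150,.142,.136,.130,.126):
    move_l([*C,z],rpy(.04),speed=.06); s=st()
    if np.linalg.norm(np.array(s["ft_force"])-f0)>4: print("contact");break
im=np.ascontiguousarray(read_camera("side")[:,:,::-1]); k=4; x0,y0=280,170
im=cv2.resize(im[y0:y0+150,x0:x0+150],None,fx=k,fy=k,interpolation=2)
im=(255*(im/255.)**.5).astype(np.uint8)
q=(pix("side",s["position"])-[x0,y0])*k; cv2.circle(im,tuple(q.astype(int)),4,(0,0,255),1)
cv2.imwrite("pics/v6.png",im)
```

```text
t5.92 p [ 0.5536 -0.0985  0.1597] rpy [-3.141  0.     1.298] F [-0.32 -0.44 -0.31] Mz 0.030 op 0.0419
 t6.24 p [ 0.5533 -0.0985  0.1496] rpy [-3.141  0.     1.298] F [ 1.27 -0.1   0.59] Mz 0.005 op 0.0421
 t6.53 p [ 0.5533 -0.0985  0.1415] rpy [-3.141  0.     1.298] F [ 0.71 -0.91  0.02] Mz 0.000 op 0.0421
 t6.78 p [ 0.5533 -0.0985  0.1356] rpy [-3.141  0.     1.298] F [-0.39  0.26  0.42] Mz 0.027 op 0.0419
 t7.03 p [ 0.5533 -0.0985  0.1296] rpy [-3.141  0.     1.298] F [-0.53  0.48 -0.22] Mz -0.001 op 0.0419
 t7.28 p [ 0.5535 -0.0985  0.1258] rpy [-3.141  0.     1.298] F [ 0.33 -0.32  0.54] Mz -0.025 op 0.0421
```

View pics/v6.png

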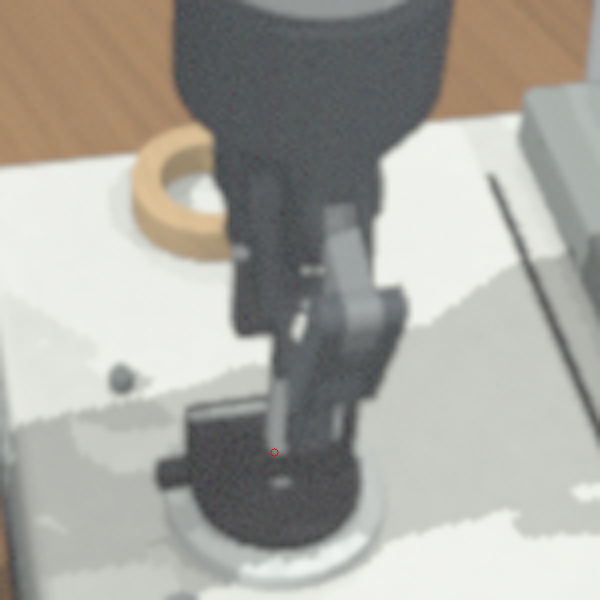

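The fingers straddle the bar with no contact, and the near tip at (300,450) overlaps most of the grip height. I'll close, zero the side forces, and lift in steps.

Run:
```python
from h import *
move_l([*C,.124],rpy(.04),speed=.05)
command_gripper(.005,60); hold(.2); s=st("grip")
for dz in(.003,.006,.009,.013):
    move_l([*C,.124+dz],rpy(.04),speed=.04); hold(.1); st("lift%g"%dz)
im=np.ascontiguousarray(read_camera("side")[:,:,::-1]); k=4; x0,y0=280,170
im=cv2.resize(im[y0:y0+150,x0:x0+150],None,fx=k,fy=k,interpolation=2)
cv2.imwrite("pics/v7.png",(255*(im/255.)**.5).astype(np.uint8))
```

```text
grip t8.22 p [ 0.5537 -0.0985  0.124 ] rpy [ 3.142 -0.     1.298] F [ 0.63 -0.58  0.2 ] Mz -0.059 op 0.0050
lift0.003 t8.57 p [ 0.5538 -0.0985  0.1271] rpy [ 3.141 -0.     1.298] F [-0.43  0.17  0.85] Mz 0.001 op 0.0051
lift0.006 t8.92 p [ 0.5537 -0.0985  0.13  ] rpy [ 3.142 -0.     1.298] F [-0.11 -0.49  0.67] Mz 0.020 op 0.0053
lift0.009 t9.27 p [ 0.5537 -0.0985  0.133 ] rpy [ 3.141 -0.     1.298] F [-0.39 -0.15  0.97] Mz 0.012 op 0.0052
lift0.013 t9.62 p [ 0.5537 -0.0985  0.1371] rpy [3.141 0.    1.298] F [0.39 0.33 0.11] Mz 0.004 op 0.0048
```

View pics/v7.png

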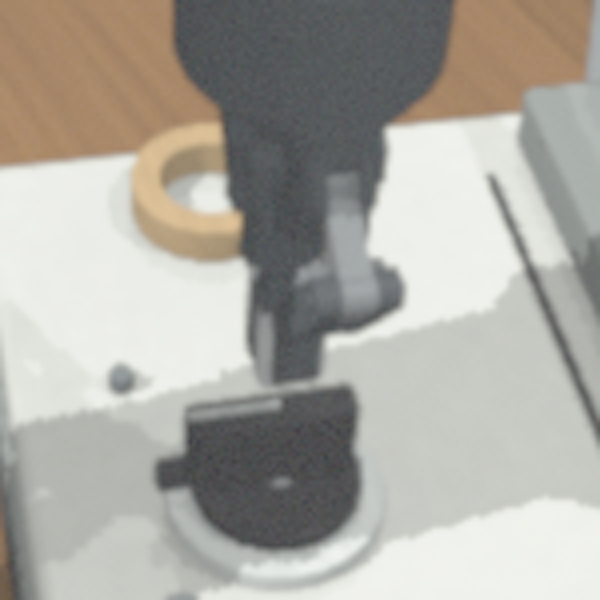

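The fingers shut above the bar without touching anything (opening 5 mm, no force, knob still home), so the tips really do sit higher than reported. I've viewed 10 pictures, so I'll triangulate the shut tips numerically against the bare white cover.

Run:
```python
from h import *
command_gripper(0,60)
P=[C[0]+.045,C[1]-.012,.20]
move_l([*C,.2],rpy(.04),speed=.2); move_l(P,rpy(.04),speed=.2); hold(.3); s=st()
for n in("top","side"):
  im=read_camera(n)[:,:,::-1].copy(); cv2.imwrite(f"pics/{n}8.png",im)
  g=im.max(2); g0=cv2.imread(f"pics/{n}0.png").max(2)
  u,v=pix(n,s["position"]).round().astype(int); print(n,"pred",u,v)
  r=slice(v-44,v+16,2); c=slice(u-40,u+40,2)
  m=(g[r,c]<95); b=g0[r,c]>140
  for i,row in enumerate(m): print("%4d "%(v-44+2*i)+"".join("#" if a else ("." if w else ",") for a,w in zip(row,b[i])))
```

```text
t11.04 p [ 0.598  -0.1103  0.1999] rpy [-3.141  0.     1.298] F [-0.66 -0.43  0.43] Mz 0.016 op 0.0002
top pred 452 204
 160 .........##########....#################
 162 ........################################
 164 ........##...#####.#.###################
 166 ........#...........####################
 168 ........#..........#####################
 170 .......##.........######################
 172 .......##........#######################
 174 .......#################################
 176 .......#################################
 178 ......##################################
 180 ......##################################
 182 ......#########.########################
 184 ........#######.########################
 186 .........######.########################
 188 ..........##############################
 190 ............############################
 192 .............###########################
 194 ...............#########################
 196 ................########################
 198 ..................######################
 200 ....................####################
 202 .........
[... 1097 characters left out ...]
,....,###,
 225 ,#,,..........................#.....,##,
 227 ##,...........................,,....,###
 229 #,,............................#.....,##
 231 ,,.............................#,....,##
 233 ...............................,#.....##
 235 ................................#,....,#
 237 ................................,#....,#
 239 .................................#.....#
 241 .................................,,....,
 243 ..................................#.....
 245 ..................................#,....
 247 ..................................##....
 249 ...................................##...
 251 ...................................##...
 253 ....................................#,..
```

Both views now fit a pure height offset: the shut tips are ~31–36 mm above the reported TCP and ~3 mm in x (top edge row 208, side tip row ~219). I'll go down correspondingly, with a force guard, and grip.

Run:
```python
from h import *
move_l([*C,.2],rpy(.04),speed=.25); command_gripper(.044,60)
move_l([*C,.128],rpy(.04),speed=.15); hold(.1)
ok=True
for z in(.12,.115,.11,.106,.102,.099,.096):
    move_l([*C,z],rpy(.04),speed=.06); s=sense()
    if np.linalg.norm(s["ft_force"])>4: ok=False; st("contact"); break
st("down")
if ok:
    command_gripper(.008,50); hold(.2); s=st("grip")
    if s["opening"]<.011 or np.linalg.norm(s["ft_force"][:2])>15: ok=False
if ok:
    for dz in(.003,.006):
        move_l([*C,.096+dz],rpy(.04),speed=.03); hold(.1); st("lift%g"%dz)
```

```text
down t14.48 p [ 0.5536 -0.0985  0.0958] rpy [-3.141  0.     1.298] F [-0.23 -0.93 -0.23] Mz -0.049 op 0.0439
grip t15.06 p [ 0.5538 -0.0984  0.0962] rpy [ 3.141 -0.     1.298] F [-1.06  0.02  3.89] Mz 0.027 op 0.0130
lift0.003 t15.41 p [ 0.5537 -0.0984  0.0986] rpy [-3.141 -0.     1.298] F [ 2.07 -0.4  -6.6 ] Mz -0.002 op 0.0131
lift0.006 t15.76 p [ 0.5537 -0.0984  0.102 ] rpy [ 3.142 -0.     1.298] F [ 1.56  1.08 -6.59] Mz 0.006 op 0.0130
```

Run:
```python
from h import *
for z in(.1055,.109):
    move_l([*C,z],rpy(.04),speed=.03); hold(.1); st("z%g"%z)
for t in(.1,.25,.45,.68):
    t0=sense()["time_s"]; move_pose([*C,.109],rpy(t)); s=st("turn%g"%t)
    if abs(s["wrist_torque"][2])>.3: print("STOP"); break
hold(.2); st()
```

```text
z0.1055 t16.12 p [ 0.5537 -0.0985  0.1055] rpy [-3.142 -0.     1.298] F [ 2.2   0.3  -7.49] Mz 0.023 op 0.0126
z0.109 t16.49 p [ 0.5537 -0.0984  0.109 ] rpy [-3.142 -0.     1.298] F [ 1.96  1.24 -8.44] Mz -0.009 op 0.0130
turn0.1 t16.74 p [ 0.5536 -0.0985  0.1089] rpy [-3.141 -0.     1.356] F [ 2.56  0.87 -9.17] Mz 0.066 op 0.0130
turn0.25 t16.99 p [ 0.5536 -0.0986  0.1089] rpy [-3.141 -0.     1.503] F [ 1.95  0.24 -8.97] Mz 0.079 op 0.0129
turn0.45 t17.26 p [ 0.5536 -0.0988  0.1089] rpy [-3.142 -0.     1.7  ] F [ 1.11  0.34 -9.84] Mz -0.040 op 0.0132
turn0.68 t17.54 p [ 0.5537 -0.0989  0.1089] rpy [-3.142  0.     1.929] F [ 2.11 -0.47 -9.83] Mz 0.018 op 0.0125
 t17.74 p [ 0.5537 -0.0989  0.109 ] rpy [-3.141e+00  1.000e-03  1.934e+00] F [  2.41  -0.72 -10.  ] Mz 0.002 op 0.0130
```

```bash
cat >> h.py <<'E'
def favg(n=4):
    a=[]
    for _ in range(n): hold(.025); s=sense(); a.append([*s["ft_force"],s["wrist_torque"][2]])
    return np.mean(a,0)
E
cat > sweep.py <<'E'
from h import *
import sys
t=.68; z=.109
while z>.0985:                       # set the pin down on the land
    z-=.0005 if z<.106 else .001
    move_l([*C,z],rpy(t),speed=.03); f=favg(3)
    print("z%.4f Fz %.2f"%(z,f[2]),flush=True)
    if f[2]>-3: break
else: print("no land"); sys.exit()
zl=z
while t<1.22:
    t+=.02; move_pose([*C,z],rpy(t)); f=favg(3)
    print("t%.2f z%.4f Fz %.2f Mz %.3f"%(t,z,f[2],f[3]),flush=True)
    if abs(f[3])>.2: print("torque"); break
    if f[2]>1: z+=.0003
    elif f[2]<-5:
        z-=.0006; move_l([*C,z],rpy(t),speed=.03); f=favg(3); print("  lower %.4f Fz %.2f Mz %.3f"%(z,f[2],f[3]))
        if f[2]<-5: print("NOTCH"); break
st()
E
python3 sweep.py
```

```text
z0.1080 Fz -9.14
z0.1070 Fz -8.97
z0.1060 Fz -8.45
z0.1050 Fz -8.09
z0.1045 Fz -8.30
z0.1040 Fz -7.64
z0.1035 Fz -4.80
z0.1030 Fz -0.59
t0.70 z0.1030 Fz -0.03 Mz -0.009
t0.72 z0.1030 Fz -0.64 Mz 0.010
t0.74 z0.1030 Fz -0.78 Mz -0.009
t0.76 z0.1030 Fz -1.71 Mz 0.034
t0.78 z0.1030 Fz -2.40 Mz 0.053
t0.80 z0.1030 Fz -5.76 Mz 0.061
  lower 0.1024 Fz -6.57 Mz 0.066
NOTCH
 t22.62 p [ 0.5538 -0.0988  0.1019] rpy [-3.141  0.     2.057] F [ 3.02 -5.54 -6.24] Mz 0.086 op 0.0130
```

Support vanished at t = 0.80, so the pin is over the notch edge. I'll lower a little to confirm, ease toward the centre, then go down with guards.

Run:
```python
from h import *
t=.80; z=.1024
def lower(z,to):
    while z>to+1e-6:
        z-=.0006; move_l([*C,z],rpy(t),speed=.04); f=favg(2)
        print("t%.2f z%.4f F %s Mz %.3f"%(t,z,f[:3].round(2),f[3]),flush=True)
        if f[2]>-2.5 or abs(f[3])>.25: return z,False
    return z,True
z,ok=lower(z,.1012)
if ok:
    t=.82; move_pose([*C,z],rpy(t)); f=favg(3); print("ease",f.round(3))
    z,ok=lower(z,.0965)
st(str(ok))
```

```text
t0.80 z0.1018 F [ 2.46 -4.87 -6.73] Mz 0.067
t0.80 z0.1012 F [ 2.76 -5.27 -5.72] Mz 0.088
ease [ 2.146e+00 -5.420e+00 -6.483e+00  3.000e-03]
t0.82 z0.1006 F [ 2.77 -5.97 -6.6 ] Mz -0.008
t0.82 z0.1000 F [ 2.52 -5.31 -6.43] Mz 0.012
t0.82 z0.0994 F [ 2.16 -5.28 -6.44] Mz 0.051
t0.82 z0.0988 F [ 2.67 -5.42 -5.85] Mz 0.020
t0.82 z0.0982 F [ 2.31 -5.4  -5.63] Mz 0.004
t0.82 z0.0976 F [ 2.41 -5.09 -6.26] Mz -0.031
t0.82 z0.0970 F [ 2.79 -4.76 -5.99] Mz 0.011
t0.82 z0.0964 F [ 2.25 -5.   -3.92] Mz 0.025
True t25.94 p [ 0.5538 -0.0989  0.0963] rpy [-3.142  0.     2.077] F [ 2.32 -4.96 -3.07] Mz 0.011 op 0.0128
```

The knob is home: support returned at z = 0.0964, where it was first gripped. Release, retreat and look.

Run:
```python
from h import *
command_gripper(.044,30); st("rel")
p=sense()["position"]
move_l([*C,.2],rpy(.82),speed=.12); move_pose([.35,.25,.3],rpy(.3)); hold(.3); st("away")
a=read_camera("top")[:,:,::-1].copy(); b=read_camera("side")[:,:,::-1].copy()
cv2.imwrite("pics/topF.png",a); cv2.imwrite("pics/sideF.png",b)
a=cv2.resize(a[170:330,280:560],None,fx=1.8,fy=1.8,interpolation=2); b=cv2.resize(b[190:420,270:400],(163,288),interpolation=2)
b=cv2.resize(b,None,fx=1.75,fy=1.75)[:504]
c=np.zeros((504,504+285,3),np.uint8); c[:288,:504]=a; c[:504,504:]=b[:, :285]
cv2.imwrite("pics/vF.png",c)
```

```text
rel t26.34 p [ 0.5537 -0.0974  0.0966] rpy [ 3.141e+00 -1.000e-03  2.079e+00] F [ 0.03 -0.13  0.36] Mz 0.010 op 0.0443
away t29.19 p [0.3503 0.2496 0.2998] rpy [-3.141  0.     1.557] F [0.55 0.77 0.13] Mz 0.030 op 0.0441
```

View pics/vF.png

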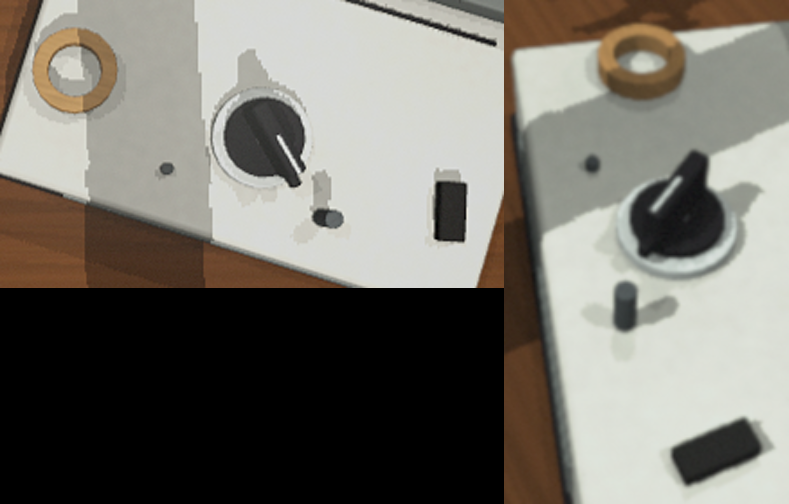

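The knob points at the tall peg (nose (295,183) in the crop, peg (320,217)) and appears down on its boss. Next, a numeric check of skirt height and the loose things, then hand in.

Run:
```python
from h import *
for n in("side0","sideF"):
    g=cv2.imread(f"pics/{n}.png").max(2)
    print(n,[np.where(g[270:312,x]<70)[0].max()+270 for x in range(344,362,3)])
def comp(n,f,x,y):
    im=cv2.imread(f"pics/{n}.png"); m=f(im).astype(np.uint8)
    k,l,s,c=cv2.connectedComponentsWithStats(m); i=1+np.argmin([np.hypot(*(q-[x,y]))+(1e3 if a[4]<200 else 0) for q,a in zip(c[1:],s[1:])]); return c[i].round(1)
er=lambda i:i.max(2)<60
for n in("top0","topF"): print(n,"eraser",comp(n,er,530,287))
h=lambda i:cv2.inRange(cv2.cvtColor(i[170:250,290:360],cv2.COLOR_BGR2HSV),(8,90,40),(22,255,255))
for n in("top0","topF"):
    m=h(cv2.imread(f"pics/{n}.png"));k,l,s,c=cv2.connectedComponentsWithStats(m); j=1+np.argmin(np.hypot(*(c[1:]-[31,39]).T)+(s[1:,4]<300)*1e3); print(n,"tape",s[j],c[j].round(1))
```

```text
side0 [np.int64(306), np.int64(306), np.int64(306), np.int64(306), np.int64(306), np.int64(305)]
sideF [np.int64(306), np.int64(306), np.int64(306), np.int64(306), np.int64(306), np.int64(304)]
top0 eraser [529.8 286.9]
topF eraser [529.8 286.9]
top0 tape [   8   16   47   47 1057] [31.  38.4]
topF tape [   8   16   47   47 1048] [30.9 38.4]
```

```bash
python3 -c "
from cell import *
finish_job()"
```

```text
the job is handed in; nothing more can be done
```

I pulled the knob up about 13 mm, turned it to the tall peg's side (positive turn) and set the pin lightly on the land. I then felt along in 0.02 rad steps until the support vanished at about 0.80 rad. I eased to 0.82 rad, lowered it home, released it and handed the job in at about 29 s on the robot's clock.

**Last checks:**
- **Knob home:** in the side view the skirt edge is on the same rows as at the start (306 px), so the knob is back at its home height. The pointer points toward the tall peg.
- **Pin forces:** after the lift I measured at most about 0.09 N m at the wrist, and I estimate about 8 N pressing down on the pin. I read these at stops between moves, not continuously.
- **Tape roll and eraser:** both are unmoved to within 0.1 px.

**What disagreed:** the shut fingertips looked about 31–36 mm higher than the reported tool position. My first grasp at the nominal height therefore closed above the bar without touching anything. After correcting the height from both cameras, the second grasp held. While seating the knob there was a steady side force of about 5 N on the tool, which disappeared when I let go.

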